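# Load the mould press and screw it down to the gauge mark

### The job

Slide the lidded mould by its red handle all the way into the channel of the small screw press and hold it pressed home against the stop at the back for a moment, with about 15 N at the handle; do not ram it. Then turn the press's black knob clockwise until the sprung foot bears on the lid and the dial pointer stands on the green mark, without ever running on into the red, and let go of everything. Leave the other things on the table undisturbed.

Things in the scene. Friction and masses are not known exactly. Their poses are not given: they have to be found in the camera images.
- press: Small grey screw press fixed to the table. Origin on the table under its screw axis; x runs along its channel, inward from the open mouth to the back, z up. A column at x = 80 to 130 mm carries an arm 52 mm wide at z = 112 to 137 mm that reaches over the channel to x = -39 mm. With the mould home, the mould's origin and axes lie on these to about 1 mm
- channel_mouth (a point): Middle of the mouth of the press's channel, axes as the press's. Two steel rails 22 mm high start here and leave 73 mm between them; in front of them flared ends reach 23 mm further out, opening to about 94 mm. The floor of the channel is the table itself
- channel_stop (a point): Middle of the face of the rigid steel stop (30 mm high) at the back of the channel, 90.5 mm in from the mouth, axes as the press's. The end wall of the mould rests on it when home. Friction on the table takes 3 to 9 N of a push at the handle, so hold about 15 N for half a second to seat it; over 30 N on the press is ramming
- knob_grip (a point): Centre of the grip of the round black fluted knob on top of the press, on the screw axis, about 0.185 m above the table; 38 mm across, 26 mm high. This point is 12.5 mm below its top; a flange 47 mm across begins 13.5 mm below it. x turns with the knob (white line). Clockwise from above screws knob and foot down 2.6 mm per radian; it stays where it is left
- foot_face (a point): Centre of the underside of the sprung steel foot (48 mm across) under the arm. It starts 2 to 8 mm over the lid of a mould that is home. Once on the lid, its spring (2.5 N per mm) gives way and the pointer moves 0.52 rad per radian of knob. In all 3 to 5.5 rad of knob bring the pointer to the mark: several grasps
- pointer_tip (a point): Tip of the black pointer of the round white dial (88 mm across) that the screw carries over the back of the arm (it does not turn, but sinks with the screw), 34 mm from the dial's centre. It rests 1.2 rad before the mark and moves clockwise seen from above as the foot's spring is compressed
- dial_mark (a point): Point on the thick green mark of the dial, 34 mm from the dial's centre; axes as the press's: the -y axis here points from the dial's centre outward to the mark. The pointer comes from the +x side (there are black ticks) and the red zone begins 0.40 rad beyond the mark, on the -x side
- mould: Loose aluminium mould, 90 mm long (x), 70 mm wide (y), 50 mm high, with a steel lid set in it whose round pad (44 mm across) stands 64 to 67 mm above the table; about 0.6 kg. Origin at the centre of its underside. Its x axis points away from the handle, the way it goes into the press. The lid holds its height under the press
- mould_grip (a point): Where to grip the mould: the upright red tab at the end of its handle, 120 mm from the mould's centre on the -x side, 55 mm above its underside. The tab is 28 mm along x, 12 mm thick along y and reaches from 20 to 76 mm above the table. Axes as the mould's
- squeeze: Yellow squeeze bottle, 63 mm across, 223 mm high, to be left alone; origin at its underside
- dredge: Steel dredge shaker, 59 mm across, 97 mm high, to be left alone; origin at its underside
- ramekin: Small steel sauce cup, 67 mm across, 36 mm high, to be left alone; origin at its underside
- tin: Small food tin, 57 mm across, 72 mm high, to be left alone; origin at its underside

How it is judged:
By the outcome, as a careful person would: the job done as asked, in the order asked, and still so for the second after the job is handed in, with the robot touching nothing.
It also fails if it takes over 67 s, if anything falls off the work surface, if the arm or the gripper's body presses on something with over 40 N, if the wrist force passes 120 N, or if a joint passes its speed limit or range.

### The arm

A 7-joint arm with a two-finger parallel gripper is mounted at the origin on a cart in front of the work surface, level with it; the furniture and walls round the work are solid. World frame = base frame: x ahead of the robot, y to its left, z up, the work surface at z = 0. Lengths are in m, angles in degrees, forces in N, time in s.
With the tool pointing down it reaches from about 0.425 to 0.95 m from the base axis. Payload 4.7 kg.
Tool frame: the origin (TCP) lies on the centre line of the jaws, within the pads' length; the fingertips stand 25 mm ahead of it and the grasp point (between the pads) lies 6 mm ahead of it; z points along the fingers, y is the line along which they close (so a half turn about z gives the same grasp; the last joint's range is limited). The gripper opens to 85 mm and grips with 20 to 120 N. Pads are 22 mm wide; open, the fingers measure 114 mm over their backs; the gripper's body (76 mm by 85 mm) begins 54 mm behind the grasp point. The pads swing forward as they close: fully open they stand 13 mm farther back than shut.
Start: joints at [-71.098, 26.849, -2.785, 87.806, 1.381, 65.374, -4.715], TCP at [0.237, 0.632, 0.256] pointing down, gripper open.
Joint ranges: [-148.3, 148.3], [-19.14, 114.17], [-79.39, 73.82], [5.75, 140.21], [-59.74, 239.74], [12.07, 113.84], [-152.46, 152.46]. Speed limits (degrees/s): [147.25, 147.25, 180, 180, 180, 180, 180].

### API

Orientations are given as a 3x3 rotation matrix whose columns are the frame's x, y, z axes.
In Python, from plant import bot gives the robot as it stands.
- The arm moves only by the tool arm_command, never from a script. Its argument "steps" is a list that holds one entry, the list of rows, each a list of 7 numbers: the shift along the tool's x, y, z in cm, then the turn, a rotation vector about the tool's x, y, z in rad, then the finger opening in cm, from 0 to 8.54. A call has 1 to 20 rows; each row shifts and turns the commanded pose from where the row before left it, along the tool's axes as they then stand; what a row does not reach is not made up. A row lasts 1/10 s, in which the tool goes at most 50 mm and 8.59 degrees, less where a joint would pass 70% of its speed; a pose out of reach is approached as far as the arm can. A call is refused whole if a number of a shift passes 5 or a number of a turn 0.15, either way. A call with a gripper value outside its range is refused whole. The fingers move at their own pace and stop on an object; "grip_force" is the grip in N (left out, the last holds). Time passes only in rows, so rows that do not move let the fingers close. It gives the time, the measured TCP pose, the force, the opening and the grip force at its end, in the units of the state.
- bot.get_state(): the state, without advancing time (a new reading comes with each control period).
- bot.snapshot(name): name is "scene" or "top"; returns (picture, depth): 384x512x3 uint8, blue, green, red; 384x512 float32, m along the optical axis (not along the pixel's ray), 0 where there is no reading.
- bot.camera_model(name): a dict with "fx", "fy", "cx", "cy" (pixels), "D" ([k1, k2, p1, p2, k3] as OpenCV has them; the pictures are not rectified), "world_from_camera" (4x4, takes a point from camera to world coordinates). Camera axes: x right, y down, z forward; pixel columns grow to the right and rows downward; lengths in m; the calibration is good to about 2 mm. A picture is of the moment at which its call begins. camera_model takes no time and is no camera call.
- bot.sign_off(): hands the job in; it is judged then, once.
The state is a dict: "time_s": time; "qpos": joint angles; "qvel": joint speeds; "joint_efforts": joint torques, N m; "eef_pos": TCP position; "tool_rot": TCP orientation; "force": force on the tool from outside, world axes, zero at the start; "torque": the same for the moment, N m; "opening": finger opening in m; "grip_force": force on a finger pad.
Only numpy, scipy, OpenCV 4.12 (cv2) and the standard library are available. Lean on these libraries where they do the work, as an engineer would, in place of code of your own. Each camera call takes 0.05 s, during which the arm holds its last target. There are 200 camera calls.

## Working session

There is one attempt and no reset: what is moved stays moved. The work goes in short steps, Python scripts to look and compute and a tool call to move; the robot and the scene stay as the last step left them, time stands still between calls to the robot, and variables do not carry over. Pictures are saved under pics/ and viewed, at most 10 in all, crops included, and the job is handed in when it is done.

Besides the shell and the picture viewer there is one more tool, called after "Call:" as name([rows], argument=value, ...), one row to a line, values as JSON. arm_command: Moves the arm, as the interface text tells. Its arguments: {"type":"object","properties":{"steps":{"type":"array","items":{"type":"array","items":{"type":"array","items":{"type":"number"}}}},"grip_force":{"type":"number"}},"required":["steps"]}

```bash
mkdir -p pics; python3 - <<'E'
from plant import bot
import cv2,numpy as np
for n in("scene","top"):
    p,d=bot.snapshot(n); np.savez(f"pics/{n}0.npz",p=p,d=d)
    cv2.imwrite(f"pics/{n}0.png",cv2.resize(p,(800,600)))
    c=bot.camera_model(n);print({k:np.round(v,3).tolist() for k,v in c.items()})
s=bot.get_state();print(s["eef_pos"],np.round(s["tool_rot"],3),s["time_s"])
E
```

```text
{'fx': 498.782, 'fy': 498.782, 'cx': 262.84, 'cy': 188.477, 'D': [-0.042, 0.0, 0.0, 0.0, 0.0], 'world_from_camera': [[0.663, -0.335, 0.67, -0.269], [-0.749, -0.287, 0.597, -0.667], [-0.008, -0.897, -0.441, 0.68], [0.0, 0.0, 0.0, 1.0]]}
{'fx': 404.016, 'fy': 404.016, 'cx': 250.673, 'cy': 197.221, 'D': [-0.119, 0.0, 0.0, 0.0, 0.0], 'world_from_camera': [[-0.024, -0.982, 0.189, 0.361], [-0.999, 0.019, -0.027, 0.085], [0.023, -0.189, -0.982, 1.125], [0.0, 0.0, 0.0, 1.0]]}
[0.23684509 0.6315841  0.25533855] [[-0.936  0.351 -0.001]
 [ 0.351  0.936 -0.002]
 [-0.    -0.002 -1.   ]] 0.1
```

View pics/scene0.png

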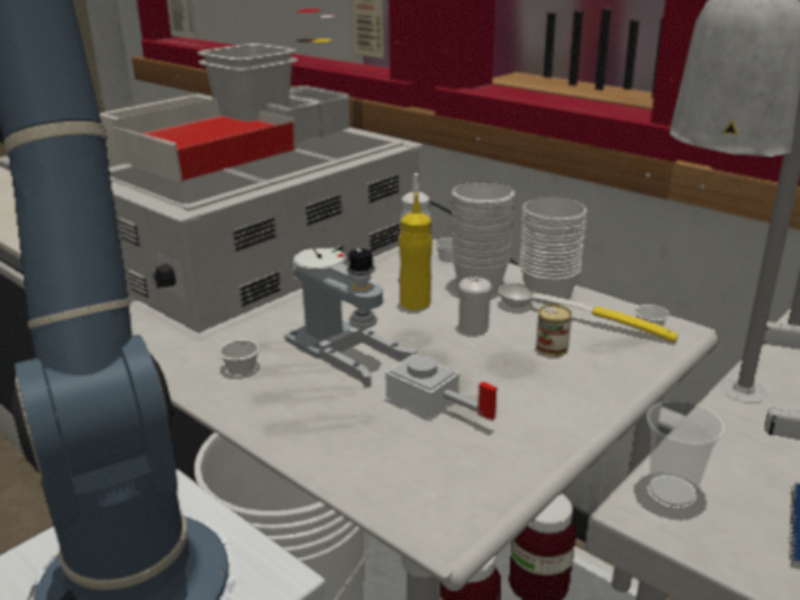

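View pics/top0.png

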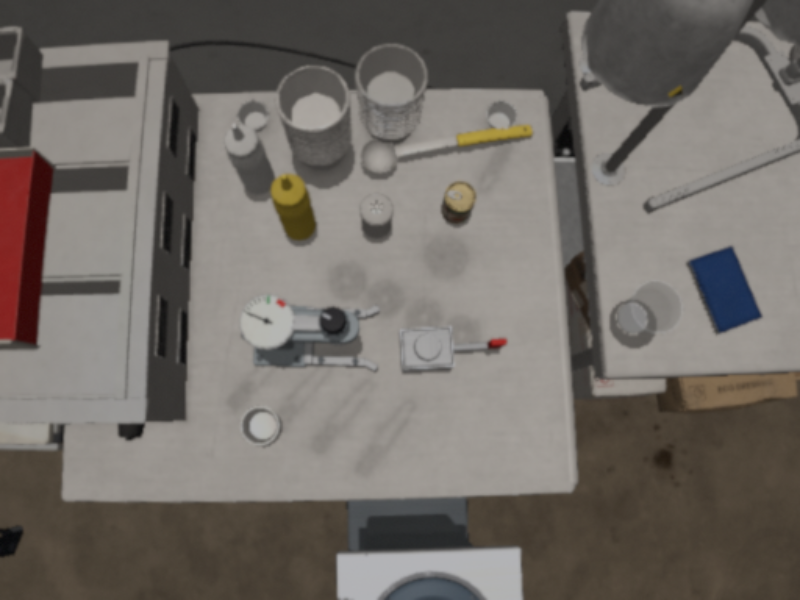

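The scene view shows the press mouth facing right (toward the mould), and the mould with its red handle to the right. In the top view (800 px), the knob is at (333,320), the dial at (267,322), the mould pad at (428,346) and the red tab at (497,343). Next, an enlarged crop.

```bash
cat > h.py <<'E'
from plant import bot
import cv2,numpy as np
def cam(n):
    c=bot.camera_model(n);K=np.array([[c["fx"],0,c["cx"]],[0,c["fy"],c["cy"]],[0,0,1.]])
    return K,np.array(c["D"],float),np.array(c["world_from_camera"])
def ray(n,px,z):
    K,D,T=cam(n);u=cv2.undistortPoints(np.array(px,float).reshape(-1,1,2),K,D)[:,0]
    d=np.c_[u,np.ones(len(u))]@T[:3,:3].T;z=np.broadcast_to(z,len(u))
    return T[:3,3]+d*((z-T[2,3])/d[:,2])[:,None]
def proj(n,P):
    K,D,T=cam(n);M=np.linalg.inv(T)
    return cv2.projectPoints(np.array(P,float).reshape(-1,1,3),cv2.Rodrigues(M[:3,:3])[0],M[:3,3],K,D)[0][:,0]
def crop(n,img,x0,y0,w,h,s,name):
    cv2.imwrite(f"pics/{name}.png",cv2.resize(img[y0:y0+h,x0:x0+w],None,fx=s,fy=s,interpolation=cv2.INTER_CUBIC))
E
python3 - <<'E'
from h import *
p=np.load("pics/top0.npz")["p"]; crop("top",p,150,180,180,70,4.4,"c1")
E
```

```text
(no output)
```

View pics/c1.png

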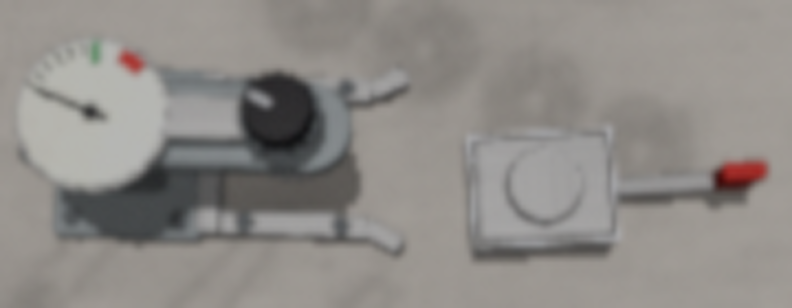

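Crop (4.4×, origin at 150,180) shows the dial centre at (93,114), the knob top at (277,108) and the near rail from (205,222) to (345,222), with flare tips at (400,245) and (403,78). The mould corners are at (467,137), (610,128), (617,243) and (472,250), the pad at (545,187) and the tab top at about (742,173).

```bash
python3 - <<'E'
from h import *
np.set_printoptions(precision=4,suppress=True)
f=np.load("pics/top0.npz");d=f["d"]
def w(c,z): return ray("top",[(150+(c[0]+.5)/4.4-.5,180+(c[1]+.5)/4.4-.5)],z)[0]
def dep(c):
    u,v=150+c[0]/4.4,180+c[1]/4.4; dd=np.median(d[int(v)-1:int(v)+2,int(u)-1:int(u)+2]);K,D,T=cam("top")
    q=cv2.undistortPoints(np.array([[[u,v]]]),K,D)[0,0];return (T@np.r_[q*dd,dd,1])[:3]
print("dial dep",dep((60,150)),dep((120,150)),"knob",dep((285,115)))
for n,c,z in [("knobtop",(277,108),.1975),("raila",(215,222),.022),("railb",(345,224),.022),("flareN",(400,245),.022),("flareF",(403,78),.022),
 ("m1",(467,137),.05),("m2",(610,128),.05),("m3",(617,243),.05),("m4",(472,250),.05),("pad",(545,187),.0655),("tab",(742,173),.076),("tabL",(718,178),.076),("tabR",(766,168),.076)]: print(n,w(c,z))
z=dep((60,150))[2];print("dial",w((93,114),z))
# others
for n,c,zz in [("squeeze",(290,182),.223),("dredge",(377,203),.097),("tin",(460,192),.072),("ram",(262,423),.036)]:
    print(n,ray("top",[(c[0]*.64,c[1]*.64)],zz)[0])
# scene check
for n,c,zz in [("knob s",(361,254),.1975),("tab s",(488,385),.076),("pad s",(421,364),.0655)]:
    print(n,ray("scene",[(c[0]*.64,c[1]*.64)],zz)[0])
E
```

```text
dial dep [0.5091 0.2697 0.1588] [0.5086 0.2366 0.1582] knob [0.5197 0.1433 0.1975]
knobtop [0.5244 0.1484 0.1975]
raila [0.4841 0.1995 0.022 ]
railb [0.4813 0.1186 0.022 ]
flareN [0.4675 0.0847 0.022 ]
flareF [0.5731 0.0807 0.022 ]
m1 [0.5301 0.0424 0.05  ]
m2 [ 0.5339 -0.0457  0.05  ]
m3 [ 0.463  -0.0471  0.05  ]
m4 [0.4608 0.0411 0.05  ]
pad [ 0.4963 -0.0031  0.0655]
tab [ 0.5007 -0.121   0.076 ]
tabL [ 0.4981 -0.1063  0.076 ]
tabR [ 0.5034 -0.1357  0.076 ]
dial [0.5298 0.2526 0.1588]
squeeze [0.7325 0.2099 0.223 ]
dredge [0.743  0.0773 0.097 ]
tin [ 0.771  -0.0706  0.072 ]
ram [0.3752 0.2806 0.036 ]
knob s [0.5205 0.141  0.1975]
tab s [ 0.501  -0.1258  0.076 ]
pad s [ 0.4954 -0.0049  0.0655]
```

```bash
cat >> h.py <<'E'
def go(pos,head):
    "world target of TCP + heading of tool x (deg), tool down -> shift in tool axes (cm) and rz (rad)"
    s=bot.get_state();R=np.array(s["tool_rot"]);e=np.array(s["eef_pos"])
    a=np.radians(head);x=np.array([np.cos(a),np.sin(a),0]);z=np.array([0,0,-1.]);G=np.c_[x,np.cross(z,x),z]
    r=cv2.Rodrigues(R.T@G)[0].ravel()
    print("t",s["time_s"],"eef",e.round(4),"head",round(np.degrees(np.arctan2(R[1,0],R[0,0])),2),"F",np.round(s["force"],1),"open",round(s["opening"],4),"grip",s["grip_force"],"q",np.round(s["qpos"],1).tolist())
    print("shift cm (tool now)",np.round(R.T@(np.array(pos)-e)*100,2),"shift after turn",np.round(G.T@(np.array(pos)-e)*100,2),"turn",r.round(4))
E
python3 - <<'E'
from h import *
d=np.load("pics/top0.npz")["d"];K,D,T=cam("top")
for c in [(20,340),(25,200),(100,380),(100,200),(180,410),(130,430)]:
    u=(int(c[0]*.64),int(c[1]*.64));q=cv2.undistortPoints(np.array([[u]],float),K,D)[0,0];dd=d[u[1],u[0]];print(c,(T@np.r_[q*dd,dd,1])[:3].round(3))
go((.501,-.121,.20),92.1)
E
```

```text
(20, 340) [0.489 0.581 0.284]
(25, 200) [0.695 0.595 0.278]
(100, 380) [0.445 0.53  0.123]
(100, 200) [0.751 0.551 0.123]
(180, 410) [0.4   0.42  0.048]
(130, 430) [0.365 0.473 0.134]
t 0.1 eef [0.2368 0.6316 0.2553] head 159.44 F [-1.4 -0.3 -0.2] open 0.0856 grip 0.0 q [-71.1, 26.9, -2.8, 87.9, 1.4, 65.4, -4.7]
shift cm (tool now) [-51.16 -61.18   5.64] shift after turn [-76.18  23.64   5.53] turn [-1.5000e-03  1.1000e-03  1.1754e+00]
```

Call:
arm_command([
  [[0,0,-1,0,0,0.147,8.5],[0,0,-1,0,0,0.147,8.5],[0,0,-1,0,0,0.147,8.5],[0,0,-1,0,0,0.147,8.5],[0,0,0,0,0,0.147,8.5],[0,0,0,0,0,0.147,8.5],[0,0,0,0,0,0.147,8.5],[0,0,0,0,0,0.146,8.5]],
])

```text
time_s: 0.9
eef_pos: [0.2368, 0.6318, 0.2957]
tool_rot: [[-0.031, 1.0, -0.0], [1.0, 0.031, -0.001], [-0.001, -0.0, -1.0]]
force: [0.6, -0.0, -0.1]
opening: 0.0852
grip_force: 0.0
```

Call:
arm_command([
  [[-3.8,1.8,0,0,0,0,8.5],[-3.8,1.8,0,0,0,0,8.5],[-3.8,1.8,0,0,0,0,8.5],[-3.8,1.8,0,0,0,0,8.5],[-3.8,1.8,0,0,0,0,8.5],[-3.8,1.8,0,0,0,0,8.5],[-3.8,1.8,0,0,0,0,8.5],[-3.8,1.8,0,0,0,0,8.5],[-4.16,0.9,0,0,0,0,8.5],[-4.16,0.9,0,0,0,0,8.5],[-4.16,0.9,0,0,0,0,8.5],[-4.16,0.9,0,0,0,0,8.5],[-4.16,0.9,0,0,0,0,8.5],[-4.16,0.9,0,0,0,0,8.5],[-4.16,0.9,0,0,0,0,8.5],[-4.16,0.9,0,0,0,0,8.5],[-4.16,0.9,0,0,0,0,8.5],[-4.16,0.9,0,0,0,0,8.5],[-4.16,0.9,0,0,0,0,8.5],[0,0,0,0,0,0,5]],
])

```text
time_s: 2.9
eef_pos: [0.5078, -0.1266, 0.2965]
tool_rot: [[-0.027, 1.0, 0.001], [1.0, 0.027, -0.004], [-0.004, 0.0, -1.0]]
force: [-0.2, -0.5, -1.2]
opening: 0.073
grip_force: 0.0
```

```bash
python3 - <<'E'
from h import *
go((.501,-.123,.061),92.1)
E
```

```text
t 2.9 eef [ 0.5078 -0.1266  0.2965] head 91.54 F [-0.2 -0.5 -1.2] open 0.073 grip 0.0 q [-25.3, 11.9, 40.9, 107.2, -8.4, 63.9, 20.3]
shift cm (tool now) [ 0.47 -0.68 23.55] shift after turn [ 0.38 -0.66 23.55] turn [ 0.0005  0.0039 -0.0098]
```

Call:
arm_command([
  [[0.4,-0.7,1,0,0,0,4],[0,0,3,0,0,0,4],[0,0,3,0,0,0,4],[0,0,3,0,0,0,4],[0,0,3,0,0,0,4],[0,0,3,0,0,0,4],[0,0,3,0,0,0,4],[0,0,2,0,0,0,4],[0,0,1.5,0,0,0,4],[0,0,1,0,0,0,4],[0,0,0,0,0,0,4]],
])

```text
time_s: 4.0
eef_pos: [0.4994, -0.1144, 0.0599]
tool_rot: [[-0.039, 0.999, -0.003], [0.999, 0.039, 0.001], [0.001, -0.003, -1.0]]
force: [0.1, -0.4, -0.1]
opening: 0.0403
grip_force: 0.0
```

```bash
python3 - <<'E'
from h import *
go((.501,-.123,.061),92.1)
p,d=bot.snapshot("scene");crop("scene",p,225,205,120,80,5,"g1")
E
```

```text
t 4.0 eef [ 0.4994 -0.1144  0.0599] head 92.23 F [ 0.1 -0.4 -0.1] open 0.0403 grip 0.0 q [-15.2, 30.2, 30.2, 120.6, -25.7, 35.8, 35.1]
shift cm (tool now) [-0.86  0.13 -0.11] shift after turn [-0.86  0.13 -0.11] turn [-0.0034 -0.0014  0.0024]
```

View pics/g1.png

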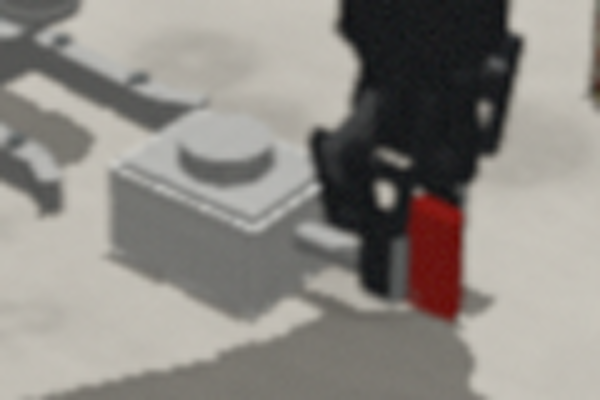

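The fingers straddle the red tab (crop 410–460, 195–320) but sit a bit forward of it. I'll shift back 8 mm and close.

Call:
arm_command([
  [[-0.4,0.1,0,0,0,0,4],[-0.4,0,0,0,0,0,3],[0,0,0,0,0,0,1],[0,0,0,0,0,0,0.5],[0,0,0,0,0,0,0.5],[0,0,0,0,0,0,0.5],[0,0,0,0,0,0,0.5]],
], grip_force=60)

```text
time_s: 4.75
eef_pos: [0.5025, -0.125, 0.0619]
tool_rot: [[-0.036, 0.999, 0.001], [0.999, 0.036, -0.001], [-0.001, 0.001, -1.0]]
force: [-1.4, -2.3, 5.8]
opening: 0.0114
grip_force: 60.1
```

```bash
python3 - <<'E'
from h import *
go((.501,-.123,.061),92.1)
E
```

```text
t 4.75 eef [ 0.5025 -0.125   0.0619] head 92.09 F [-1.4 -2.3  5.8] open 0.0114 grip 60.051069259643555 q [-14.2, 30.3, 30.3, 120.0, -25.6, 36.0, 35.9]
shift cm (tool now) [ 0.21 -0.14  0.09] shift after turn [ 0.21 -0.14  0.09] turn [ 0.0012  0.0007 -0.0002]
```

Call:
arm_command([
  [[0.4,0.2,0,0,0,0.02,0.5],[0.5,0.3,-0.03,0,0,0.023,0.5],[0.5,0.3,0,0,0,0.023,0.5],[0.5,0.3,0,0,0,0.023,0.5],[0.4,0,0,0,0,0,0.5],[0,0,0,0,0,0,0.5],[0,0,0,0,0,0,0.5]],
])

```text
time_s: 5.45
eef_pos: [0.5136, -0.1022, 0.062]
tool_rot: [[0.052, 0.999, 0.001], [0.999, -0.052, -0.001], [-0.001, 0.001, -1.0]]
force: [-1.5, -3.9, 4.7]
opening: 0.0117
grip_force: 60.2
```

```bash
python3 - <<'E'
from h import *
go((.5123,-.1006,.061),87)
p,d=bot.snapshot("top");np.savez("pics/top1.npz",p=p,d=d);crop("top",p,190,180,140,70,5.7,"c2")
E
```

```text
t 5.45 eef [ 0.5136 -0.1022  0.062 ] head 86.99 F [-1.5 -3.9  4.7] open 0.0117 grip 60.15276610851288 q [-17.9, 31.0, 31.8, 119.3, -26.9, 36.7, 29.3]
shift cm (tool now) [ 0.15 -0.14  0.1 ] shift after turn [ 0.15 -0.14  0.1 ] turn [ 0.0012  0.001  -0.0001]
```

View pics/c2.png

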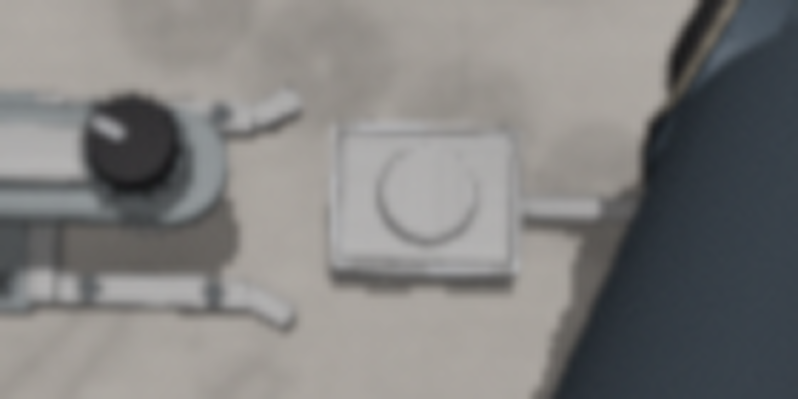

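Crop (5.7×, origin 190,180) shows the mould corners at (334,125), (516,131), (515,275) and (332,270), the pad at (428,193), the rail bolts at (222,115) and (213,291), the second near bolt at (88,288), and the flare tips at (297,103) and (290,320).

```bash
python3 - <<'E'
from h import *
def w(c,z): return ray("top",[(190+(c[0]+.5)/5.7-.5,180+(c[1]+.5)/5.7-.5)],z)[0][:2]
A=w((222,115),.022);B=w((213,291),.022);C=w((88,288),.022);F=w((297,103),.022);N=w((290,320),.022);k=w((131,141),.1975)
print("bolts",A,B,(A+B)/2,"flare mid",(F+N)/2,"knob",k,"rail dir",np.degrees(np.arctan2(*(C-B)[::-1])),"bolt cross dir",np.degrees(np.arctan2(*(A-B)[::-1])))
m=[w(c,.05) for c in((334,125),(516,131),(515,275),(332,270))];print("corners",m,sum(m)/4,"pad",w((428,193),.0655))
d=(m[0]+m[3]-m[1]-m[2]);print("mould head",np.degrees(np.arctan2(d[1],d[0])))
u=np.array([np.cos(np.radians(87)),np.sin(np.radians(87))]);n=np.array([u[1],-u[0]])
for nm,q in(("bolts",(A+B)/2),("flare",(F+N)/2),("knob",k),("mould",sum(m)/4),("pad",w((428,193),.0655))):print(nm,"along",u@q,"lat(+x)",n@q)
E
```

```text
bolts [0.56690528 0.11599746] [0.48103277 0.1215253 ] [0.52396903 0.11876138] flare mid [0.51923071 0.08210711] knob [0.52402329 0.14835677] rail dir 87.49446881110723 bolt cross dir -3.6832020796668674
corners [array([0.55580982, 0.06217765]), array([ 0.55120308, -0.02427005]), array([ 0.48248229, -0.02125937]), array([0.4867132 , 0.06468844])] [0.5190521  0.02033417] pad [0.51996561 0.01947767]
mould head 87.0653676199199
bolts along 0.1460210432473359 lat(+x) 0.5170354561860977
flare along 0.10916902297650616 lat(+x) 0.5142219682397459
knob along 0.17557870892713903 lat(+x) 0.5155407375914511
mould along 0.047471386727130034 lat(+x) 0.5172765477463573
pad along 0.0466638702339819 lat(+x) 0.5182336351033476
```

Call:
arm_command([
  [[0.5,-0.1,0,0,0,0,0.5],[0.5,-0.1,-0.05,0,0,0,0.5],[0.7,0,0,0,0,0,0.5],[0.7,0,0,0,0,0,0.5],[0.7,0,0,0,0,0,0.5],[0.7,0,0,0,0,0,0.5],[0.4,0,0,0,0,0,0.5],[0,0,0,0,0,0,0.5]],
])

```text
time_s: 6.3
eef_pos: [0.5136, -0.0577, 0.062]
tool_rot: [[0.051, 0.999, -0.0], [0.999, -0.051, 0.001], [0.001, -0.0, -1.0]]
force: [0.9, -0.3, 0.9]
opening: 0.0113
grip_force: 59.5
```

```bash
python3 - <<'E'
from h import *
go((.52,.02,.061),87)
E
```

```text
t 6.3 eef [ 0.5136 -0.0577  0.062 ] head 87.1 F [ 0.9 -0.3  0.9] open 0.0113 grip 59.542365074157715 q [-22.9, 30.6, 31.9, 120.1, -27.1, 36.4, 24.8]
shift cm (tool now) [7.79 0.24 0.11] shift after turn [7.79 0.23 0.1 ] turn [-0.0002 -0.0013  0.0018]
```

Call:
arm_command([
  [[0.4,0,0,0,0,0,0.5],[0.5,0,0,0,0,0,0.5],[0.5,0,0,0,0,0,0.5],[0.5,0,0,0,0,0,0.5],[0.5,0,0,0,0,0,0.5],[0.4,0,0,0,0,0,0.5]],
])

```text
time_s: 6.9
eef_pos: [0.5149, -0.0307, 0.0621]
tool_rot: [[0.052, 0.999, -0.0], [0.999, -0.052, 0.0], [0.0, -0.0, -1.0]]
force: [-0.7, -5.0, 1.2]
opening: 0.0116
grip_force: 59.6
```

Call:
arm_command([
  [[0.4,0,0,0,0,0,0.5],[0.5,0,0,0,0,0,0.5],[0.5,0,0,0,0,0,0.5],[0.5,0,0,0,0,0,0.5],[0.5,0,0,0,0,0,0.5],[0.5,0,0,0,0,0,0.5],[0.4,0,0,0,0,0,0.5],[0.3,0,0,0,0,0,0.5],[0.2,0,0,0,0,0,0.5]],
])

```text
time_s: 7.8
eef_pos: [0.5169, 0.007, 0.0621]
tool_rot: [[0.052, 0.999, -0.0], [0.999, -0.052, 0.0], [0.0, -0.0, -1.0]]
force: [-0.2, -3.6, 1.9]
opening: 0.0113
grip_force: 59.6
```

Nearly home, so creep now.

Call:
arm_command([
  [[0.15,0,0,0,0,0,0.5],[0.15,0,0,0,0,0,0.5],[0.15,0,0,0,0,0,0.5],[0.15,0,0,0,0,0,0.5],[0.15,0,0,0,0,0,0.5]],
])

```text
time_s: 8.3
eef_pos: [0.5173, 0.0143, 0.0621]
tool_rot: [[0.052, 0.999, -0.0], [0.999, -0.052, 0.0], [0.0, -0.0, -1.0]]
force: [0.0, -3.9, 2.2]
opening: 0.0115
grip_force: 59.6
```

Call:
arm_command([
  [[0.1,0,0,0,0,0,0.5],[0.1,0,0,0,0,0,0.5],[0.1,0,0,0,0,0,0.5],[0.1,0,0,0,0,0,0.5]],
])

```text
time_s: 8.7
eef_pos: [0.5174, 0.0183, 0.062]
tool_rot: [[0.052, 0.999, -0.0], [0.999, -0.052, 0.0], [0.0, -0.0, -1.0]]
force: [0.1, -4.0, 0.9]
opening: 0.0115
grip_force: 59.6
```

Call:
arm_command([
  [[0.1,0,0,0,0,0,0.5],[0.1,0,0,0,0,0,0.5]],
])

```text
time_s: 8.9
eef_pos: [0.5176, 0.0203, 0.0621]
tool_rot: [[0.052, 0.999, -0.0], [0.999, -0.052, 0.0], [0.0, -0.0, -1.0]]
force: [0.0, -4.8, 2.2]
opening: 0.0112
grip_force: 59.6
```

Call:
arm_command([
  [[0.08,0,0,0,0,0,0.5],[0.08,0,0,0,0,0,0.5]],
])

```text
time_s: 9.1
eef_pos: [0.5177, 0.0219, 0.0621]
tool_rot: [[0.052, 0.999, -0.0], [0.999, -0.052, 0.0], [0.0, -0.0, -1.0]]
force: [0.5, -4.4, 2.1]
opening: 0.0113
grip_force: 59.6
```

Call:
arm_command([
  [[0.08,0,0,0,0,0,0.5],[0.08,0,0,0,0,0,0.5]],
])

```text
time_s: 9.3
eef_pos: [0.5177, 0.0235, 0.0621]
tool_rot: [[0.052, 0.999, -0.0], [0.999, -0.052, 0.0], [0.0, -0.0, -1.0]]
force: [-1.1, -4.3, 2.1]
opening: 0.0112
grip_force: 59.6
```

Call:
arm_command([
  [[0.08,0,0,0,0,0,0.5],[0.0,0,0,0,0,0,0.5]],
])

```text
time_s: 9.5
eef_pos: [0.5178, 0.0244, 0.0621]
tool_rot: [[0.052, 0.999, -0.0], [0.999, -0.052, 0.0], [0.0, -0.0, -1.0]]
force: [0.0, -3.3, 2.0]
opening: 0.0115
grip_force: 59.6
```

Call:
arm_command([
  [[0.07,0,0,0,0,0,0.5],[0.07,0,0,0,0,0,0.5]],
])

```text
time_s: 9.7
eef_pos: [0.5179, 0.0256, 0.0621]
tool_rot: [[0.052, 0.999, -0.0], [0.999, -0.052, 0.0], [0.0, -0.0, -1.0]]
force: [-0.3, -3.7, 0.6]
opening: 0.0112
grip_force: 59.6
```

Call:
arm_command([
  [[0.07,0,0,0,0,0,0.5],[0.0,0,0,0,0,0,0.5]],
])

```text
time_s: 9.9
eef_pos: [0.5179, 0.0265, 0.062]
tool_rot: [[0.052, 0.999, -0.0], [0.999, -0.052, 0.0], [0.0, -0.0, -1.0]]
force: [-0.4, -3.5, 0.2]
opening: 0.0115
grip_force: 59.6
```

Call:
arm_command([
  [[0.07,0,0,0,0,0,0.5],[0.0,0,0,0,0,0,0.5]],
])

```text
time_s: 10.1
eef_pos: [0.518, 0.0271, 0.0621]
tool_rot: [[0.052, 0.999, -0.0], [0.999, -0.052, 0.0], [0.0, -0.0, -1.0]]
force: [0.4, -3.7, 0.5]
opening: 0.0113
grip_force: 59.6
```

Call:
arm_command([
  [[0.07,0,0,0,0,0,0.5],[0.0,0,0,0,0,0,0.5]],
])

```text
time_s: 10.3
eef_pos: [0.518, 0.0278, 0.0621]
tool_rot: [[0.052, 0.999, -0.0], [0.999, -0.052, 0.0], [0.0, -0.0, -1.0]]
force: [-0.1, -3.7, 1.3]
opening: 0.0112
grip_force: 59.6
```

Call:
arm_command([
  [[0.05,0,0,0,0,0,0.5],[0.0,0,0,0,0,0,0.5]],
])

```text
time_s: 10.5
eef_pos: [0.518, 0.0282, 0.0621]
tool_rot: [[0.052, 0.999, -0.0], [0.999, -0.052, -0.0], [-0.0, -0.0, -1.0]]
force: [-0.3, -4.3, 0.5]
opening: 0.0112
grip_force: 59.6
```

Call:
arm_command([
  [[0.06,0,0,0,0,0,0.5],[0.0,0,0,0,0,0,0.5]],
])

```text
time_s: 10.7
eef_pos: [0.518, 0.0282, 0.0621]
tool_rot: [[0.052, 0.999, 0.0], [0.999, -0.052, -0.001], [-0.001, 0.0, -1.0]]
force: [-0.3, -5.9, 1.0]
opening: 0.0113
grip_force: 59.5
```

Call:
arm_command([
  [[0.06,0,0,0,0,0,0.5],[0.0,0,0,0,0,0,0.5]],
])

```text
time_s: 10.9
eef_pos: [0.518, 0.0282, 0.0621]
tool_rot: [[0.053, 0.999, 0.0], [0.999, -0.053, -0.001], [-0.001, 0.0, -1.0]]
force: [-0.3, -7.6, 0.7]
opening: 0.0117
grip_force: 59.5
```

Call:
arm_command([
  [[0.06,0,0,0,0,0,0.5],[0.0,0,0,0,0,0,0.5]],
])

```text
time_s: 11.1
eef_pos: [0.518, 0.0282, 0.0621]
tool_rot: [[0.053, 0.999, 0.0], [0.999, -0.053, -0.002], [-0.002, 0.0, -1.0]]
force: [-0.0, -8.4, 0.5]
opening: 0.0114
grip_force: 59.4
```

Call:
arm_command([
  [[0.06,0,0,0,0,0,0.5],[0.0,0,0,0,0,0,0.5]],
])

```text
time_s: 11.3
eef_pos: [0.518, 0.0282, 0.0621]
tool_rot: [[0.053, 0.999, 0.0], [0.999, -0.053, -0.003], [-0.003, 0.0, -1.0]]
force: [-0.2, -9.5, -0.1]
opening: 0.0114
grip_force: 59.5
```

At the stop, with stiffness about 2 N/mm. Raise to about 15 N and hold.

Call:
arm_command([
  [[0.1,0,0,0,0,0,0.5],[0.1,0,0,0,0,0,0.5],[0.07,0,0,0,0,0,0.5],[0,0,0,0,0,0,0.5]],
])

```text
time_s: 11.7
eef_pos: [0.518, 0.0283, 0.0623]
tool_rot: [[0.055, 0.998, 0.0], [0.998, -0.055, -0.006], [-0.006, 0.001, -1.0]]
force: [-0.9, -14.3, 2.1]
opening: 0.011
grip_force: 59.7
```

Call:
arm_command([
  [[0.05,0,0,0,0,0,0.5],[0,0,0,0,0,0,0.5],[0,0,0,0,0,0,0.5],[0,0,0,0,0,0,0.5],[0,0,0,0,0,0,0.5],[0,0,0,0,0,0,0.5],[0,0,0,0,0,0,0.5],[0,0,0,0,0,0,0.5]],
])

```text
time_s: 12.5
eef_pos: [0.518, 0.0283, 0.0623]
tool_rot: [[0.055, 0.998, 0.001], [0.998, -0.055, -0.006], [-0.006, 0.001, -1.0]]
force: [-0.8, -16.2, 2.9]
opening: 0.0112
grip_force: 59.8
```

Call:
arm_command([
  [[-0.2,0,0,0,0,0,0.5],[-0.2,0,0,0,0,0,0.5],[-0.15,0,0,0,0,0,0.5],[0,0,0,0,0,0,0.5],[0,0,0,0,0,0,4],[0,0,0,0,0,0,4],[0,0,0,0,0,0,4],[0,0,0,0,0,0,4]],
])

```text
time_s: 13.3
eef_pos: [0.518, 0.0291, 0.062]
tool_rot: [[0.051, 0.999, -0.0], [0.999, -0.051, 0.001], [0.001, -0.0, -1.0]]
force: [0.4, -1.3, 0.4]
opening: 0.0399
grip_force: 0.0
```

```bash
python3 - <<'E'
from h import *
go((.518,.0285,.24),87)
E
```

```text
t 13.3 eef [0.518  0.0291 0.062 ] head 87.08 F [ 0.4 -1.3  0.4] open 0.0399 grip 0.0 q [-32.7, 30.8, 32.3, 119.9, -27.4, 36.6, 15.4]
shift cm (tool now) [ -0.05  -0.   -17.8 ] shift after turn [ -0.06   0.   -17.8 ] turn [-0.0003 -0.0008  0.0013]
```

Call:
arm_command([
  [[0,0,-3,0,0,0,5.5],[0,0,-4,0,0,0,5.5],[0,0,-4,0,0,0,5.5],[0,0,-4,0,0,-0.15,5.5],[0,0,-4,0,0,-0.15,5.5],[0,0,0,0,0,-0.15,5.5],[0,0,0,0,0,-0.15,5.5],[0,0,0,0,0,-0.15,5.5],[0,0,0,0,0,-0.15,5.5],[0,0,0,0,0,-0.15,5.5],[0,0,0,0,0,-0.15,5.5],[0,0,0,0,0,-0.15,5.5],[0,0,0,0,0,-0.15,5.5],[0,0,0,0,0,-0.15,5.5],[0,0,0,0,0,-0.15,5.5],[0,0,0,0,0,-0.15,5.5],[0,0,0,0,0,-0.15,5.5],[0,0,0,0,0,-0.15,5.5],[0,0,0,0,0,-0.15,5.5]],
])

```text
time_s: 15.2
eef_pos: [0.5178, 0.0285, 0.252]
tool_rot: [[-0.708, -0.706, -0.0], [-0.706, 0.708, 0.0], [0.0, 0.001, -1.0]]
force: [-0.4, -0.7, 0.1]
opening: 0.0549
grip_force: 0.0
```

```bash
python3 - <<'E'
from h import *
go((.5243,.149,.25),224.5)
p,d=bot.snapshot("top");np.savez("pics/top2.npz",p=p,d=d);crop("top",p,145,170,140,90,5.7,"c3")
E
```

```text
t 15.2 eef [0.5178 0.0285 0.252 ] head -135.1 F [-0.4 -0.7  0.1] open 0.0549 grip 0.0 q [-24.0, 12.5, 19.1, 110.1, -4.8, 58.1, 132.1]
shift cm (tool now) [-8.97  8.07  0.2 ] shift after turn [-8.91  8.13  0.2 ] turn [ 0.0006 -0.      0.007 ]
```

View pics/c3.png

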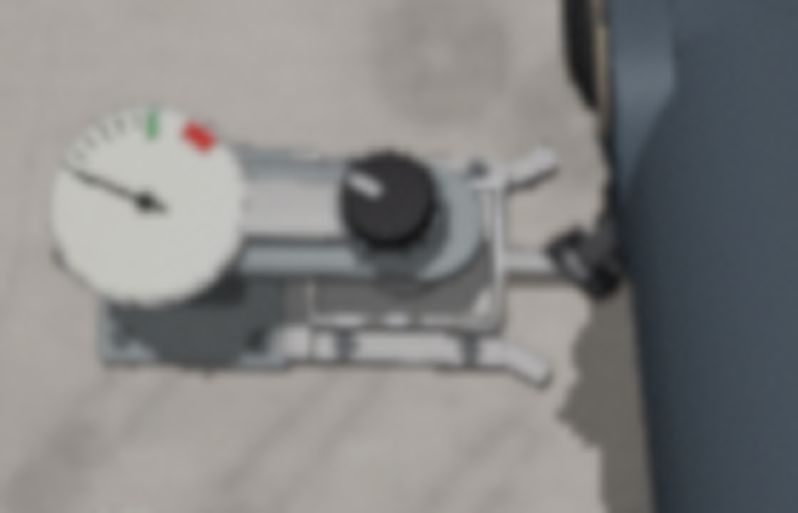

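The mould sits in the channel. The pointer runs from the dial centre (147,202) to its tip (68,168), with the green mark at (152,125) and the red zone from about (190,135). Now over the knob and down.

Call:
arm_command([
  [[-2.24,2.02,0,0,0,0,5.5],[-2.24,2.02,0,0,0,0,5.5],[-2.24,2.02,0,0,0,0,5.5],[-2.24,2.02,0,0,0,0,5.5],[0,0,0,0,0,0,5.5],[0,0,0,0,0,0,5.5]],
])

```text
time_s: 15.85
eef_pos: [0.525, 0.1493, 0.2518]
tool_rot: [[-0.713, -0.701, -0.001], [-0.701, 0.713, -0.0], [0.001, 0.0, -1.0]]
force: [-0.2, 0.1, 0.9]
opening: 0.055
grip_force: 0.0
```

```bash
python3 - <<'E'
from h import *
go((.5243,.149,.20),224.9)
E
```

```text
t 15.85 eef [0.525  0.1493 0.2518] head -135.47 F [-0.2  0.1  0.9] open 0.055 grip 0.0 q [-33.0, 15.1, 15.5, 106.6, -4.6, 59.0, 118.9]
shift cm (tool now) [0.06 0.02 5.18] shift after turn [0.07 0.03 5.18] turn [ 0.0002 -0.0007 -0.0064]
```

Call:
arm_command([
  [[0,0,1.5,0,0,0,5.5],[0,0,1.5,0,0,0,5.5],[0,0,1.2,0,0,0,5.5],[0,0,0.9,0,0,0,5.5],[0,0,0,0,0,0,5.5]],
])

```text
time_s: 16.35
eef_pos: [0.5245, 0.1479, 0.1998]
tool_rot: [[-0.714, -0.7, -0.002], [-0.7, 0.714, -0.001], [0.003, 0.001, -1.0]]
force: [0.8, -1.4, -0.0]
opening: 0.0549
grip_force: 0.0
```

```bash
python3 - <<'E'
from h import *
go((.5243,.149,.20),224.9)
p,d=bot.snapshot("scene");crop("scene",p,180,130,90,75,6,"g2")
p,d=bot.snapshot("top");np.savez("pics/top3.npz",p=p,d=d)
import cv2
a=cv2.imread("pics/g2.png");b=cv2.resize(p[180:230,140:220],None,fx=3,fy=3,interpolation=2);o=np.zeros((600,540,3),np.uint8);o[:450]=a;o[450:600,:240]=b;cv2.imwrite("pics/g2.png",o)
E
```

```text
t 16.35 eef [0.5245 0.1479 0.1998] head -135.55 F [ 0.8 -1.4 -0. ] open 0.0549 grip 0.0 q [-32.3, 18.4, 15.0, 109.9, -5.9, 52.7, 120.0]
shift cm (tool now) [-0.06  0.1  -0.02] shift after turn [-0.06  0.1  -0.02] turn [ 0.0009 -0.0025 -0.0079]
```

View pics/g2.png

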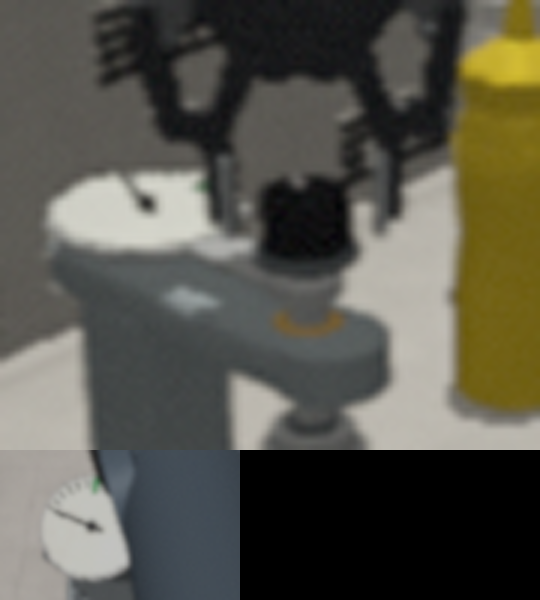

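Call:
arm_command([
  [[0,0.05,0.2,0,0,0,4],[0,0,0,0,0,0,3.4],[0,0,0,0,0,0,3.4],[0,0,0,0,0,0,3.4],[0,0,0,0,0,0,3.4],[0,0,0.02,0,0,0.07,3.4],[0,0,0.036,0,0,0.14,3.4],[0,0,0.036,0,0,0.14,3.4],[0,0,0.036,0,0,0.14,3.4]],
], grip_force=50)

```text
time_s: 17.35
eef_pos: [0.5256, 0.1488, 0.1985]
tool_rot: [[-0.961, -0.278, 0.002], [-0.278, 0.961, 0.0], [-0.002, -0.0, -1.0]]
force: [1.1, -2.7, 4.3]
opening: 0.0364
grip_force: 50.1
```

```bash
python3 - <<'E'
from h import *
go((.5243,.149,.20),224.9);print(bot.get_state()["torque"])
E
```

```text
t 17.35 eef [0.5256 0.1488 0.1985] head -163.87 F [ 1.1 -2.7  4.3] open 0.0364 grip 50.074052810668945 q [-36.9, 18.8, 20.8, 110.2, -8.3, 52.3, 94.0]
shift cm (tool now) [ 0.12  0.06 -0.15] shift after turn [ 0.08  0.11 -0.15] turn [-0.0009  0.0016 -0.5021]
[-0.32631096 -0.07845312  0.06506324]
```

Call:
arm_command([
  [[0,0,0.036,0,0,0.14,3.4],[0,0,0.036,0,0,0.14,3.4],[0,0,0.036,0,0,0.14,3.4],[0,0,0.036,0,0,0.14,3.4],[0,0,0.036,0,0,0.14,3.4],[0,0,0.036,0,0,0.14,3.4],[0,0,0.036,0,0,0.14,3.4],[0,0,0.036,0,0,0.14,3.4],[0,0,0.036,0,0,0.14,3.4],[0,0,0.036,0,0,0.14,3.4],[0,0,0.036,0,0,0.14,3.4],[0,0,0.036,0,0,0.14,3.4],[0,0,0.036,0,0,0.14,3.4],[0,0,0.036,0,0,0.14,3.4],[0,0,0,0,0,0,3.4]],
])

```text
time_s: 18.85
eef_pos: [0.5248, 0.1477, 0.1934]
tool_rot: [[0.105, 0.994, -0.001], [0.994, -0.105, -0.002], [-0.002, -0.001, -1.0]]
force: [-3.0, -2.9, 9.1]
opening: 0.0365
grip_force: 50.7
```

```bash
python3 - <<'E'
from h import *
go((.5243,.149,.20),224.9);print(bot.get_state()["torque"])
p,d=bot.snapshot("top");np.savez("pics/top4.npz",p=p,d=d)
s,d=bot.snapshot("scene")
a=cv2.resize(p[180:230,140:220],None,fx=6,fy=6,interpolation=2);b=cv2.resize(s[130:190,180:260],None,fx=5,fy=5,interpolation=2)
o=np.zeros((600,480,3),np.uint8);o[:300]=a;o[300:,:400]=b;cv2.imwrite("pics/g3.png",o)
E
```

```text
t 18.85 eef [0.5248 0.1477 0.1934] head 83.97 F [-3.  -2.9  9.1] open 0.0365 grip 50.652419328689575 q [-56.2, 23.6, 46.8, 111.5, -21.1, 53.8, -5.1]
shift cm (tool now) [ 0.12 -0.06 -0.66] shift after turn [-0.05  0.13 -0.66] turn [-2.2000e-03  0.0000e+00 -2.4598e+00]
[-0.70107025  0.58398486 -0.06925325]
```

View pics/g3.png

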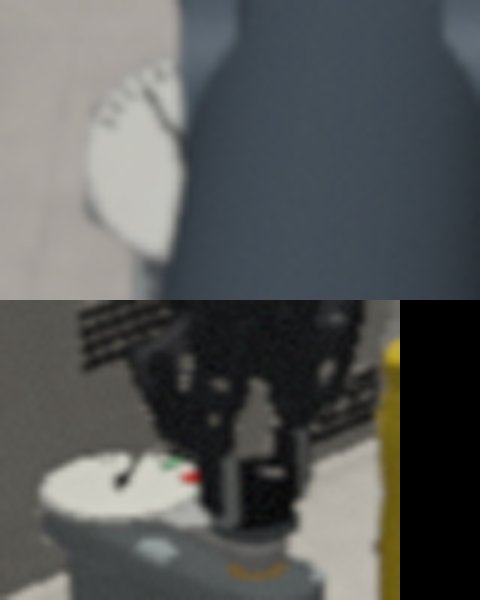

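The pointer is now visibly off its rest: in the top tile its tip is at (150,92) and its line runs to (180,135), about 0.67 rad before the green mark. That leaves about 1.29 rad of knob, so I'll turn 1.1 and then look again.

Call:
arm_command([
  [[0,0,0.03,0,0,0.11,3.4],[0,0,0.03,0,0,0.11,3.4],[0,0,0.03,0,0,0.11,3.4],[0,0,0.03,0,0,0.11,3.4],[0,0,0.03,0,0,0.11,3.4],[0,0,0.03,0,0,0.11,3.4],[0,0,0.03,0,0,0.11,3.4],[0,0,0.03,0,0,0.11,3.4],[0,0,0.03,0,0,0.11,3.4],[0,0,0.03,0,0,0.11,3.4],[0,0,0,0,0,0,3.4],[0,0,0,0,0,0,3.4]],
])

```text
time_s: 20.15
eef_pos: [0.5242, 0.1482, 0.1905]
tool_rot: [[0.933, 0.36, -0.002], [0.36, -0.933, -0.0], [-0.002, -0.001, -1.0]]
force: [-4.2, -1.2, 11.5]
opening: 0.0364
grip_force: 51.0
```

```bash
python3 - <<'E'
from h import *
go((.5243,.149,.25),20);print(bot.get_state()["torque"])
p,d=bot.snapshot("top");s,d=bot.snapshot("scene");np.savez("pics/s5.npz",p=p,s=s)
a=cv2.resize(p[180:230,140:220],None,fx=4,fy=4,interpolation=2);b=cv2.resize(s[150:190,180:240],None,fx=10,fy=10,interpolation=2)
o=np.zeros((600,600,3),np.uint8);o[:200,:320]=a;o[200:]=b;cv2.imwrite("pics/g4.png",o)
E
```

```text
t 20.15 eef [0.5242 0.1482 0.1905] head 21.08 F [-4.2 -1.2 11.5] open 0.0364 grip 50.99689185619354 q [-66.1, 30.6, 63.3, 112.1, -32.6, 57.7, -56.5]
shift cm (tool now) [ 0.03 -0.08 -5.95] shift after turn [ 0.04 -0.07 -5.95] turn [-0.0006  0.0023  0.0188]
[-0.42390435  1.03863013 -0.02563028]
```

View pics/g4.png

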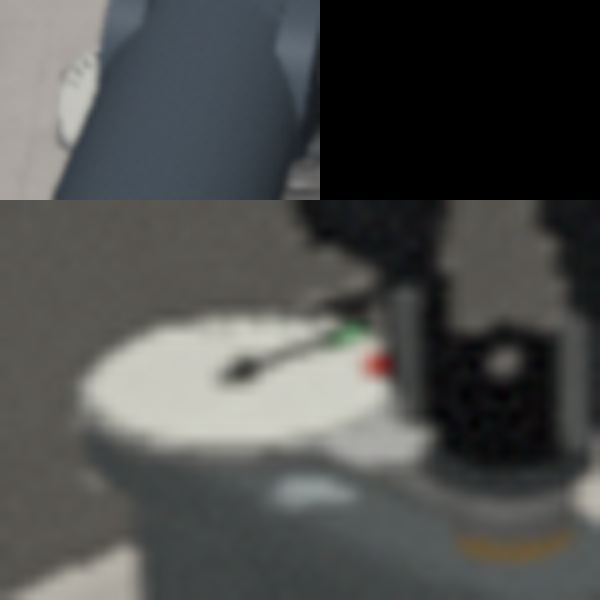

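Pointer in the scene tile runs from the hub (240,370) to its tip (~332,338), and the green mark is at (350,332). It is almost on the mark, so I'll work out the angle.

```bash
python3 - <<'E'
from h import *
s=np.load("pics/s5.npz")["s"]
w=lambda c,z:ray("scene",[((c[0]+.5)/10+179.5,(c[1]-200+.5)/10+149.5)],z)[0][:2]
z=.1588-.0093
H=w((240,370),z)
for n,c in(("hub",(240,370)),("tip",(332,338)),("mid",(290,354)),("green",(350,332)),("red",(380,364))):
    v=w(c,z)-H;print(n,w(c,z).round(4),"r",np.hypot(*v).round(4),"ang",np.degrees(np.arctan2(v[1],v[0])).round(1))
# green centroid, dark pixels
R=s[150:190,180:240].astype(int);B,G,Rr=R[...,0],R[...,1],R[...,2]
ys,xs=np.nonzero((G>B+25)&(G>Rr+25));g=np.array([xs.mean()+180,ys.mean()+150]);print("green",g,len(xs))
D=(R.max(2)<110);D[:, 36:]=0;D[:12]=0;D[19:]=0;D[:,:18]=0
ys,xs=np.nonzero(D);print(list(zip((xs+180).tolist(),(ys+150).tolist(),R.max(2)[ys,xs].tolist())))
P=ray("scene",[g],z)[0][:2]-H;print("green ang",np.degrees(np.arctan2(P[1],P[0])),np.hypot(*P))
E
```

```text
hub [0.5326 0.2581] r 0.0 ang 0.0
tip [0.5633 0.2551] r 0.0308 ang -5.5
mid [0.5485 0.2558] r 0.0161 ang -8.2
green [0.5692 0.2544] r 0.0368 ang -5.8
red [0.5595 0.2326] r 0.0371 ang -43.5
green [214.5 163. ] 2
[(214, 162, 102), (215, 162, 92), (204, 166, 79), (205, 166, 93), (203, 167, 88), (204, 167, 78)]
green ang -7.7868116430402265 0.03572061479243971
```

Call:
arm_command([
  [[0,0,-0.2,0,0,0,3.4],[0,0,-0.1,0,0,0,3.4],[0,0,0,0,0,0,5.5],[0,0,0,0,0,0,5.5],[0,0,0,0,0,0,5.5],[0,0,-1,0,0,0,5.5],[0,0,-2,0,0,0,5.5],[0,0,-2,0,0,-0.1,5.5],[0,0,-2,0,0,-0.15,5.5],[0,0,0,0,0,-0.15,5.5],[0,0,0,0,0,-0.15,5.5],[0,0,0,0,0,-0.15,5.5],[0,0,0,0,0,-0.15,5.5],[0,0,0,0,0,-0.15,5.5],[0,0,0,0,0,0,5.5]],
])

```text
time_s: 21.75
eef_pos: [0.5252, 0.1489, 0.2639]
tool_rot: [[0.201, 0.98, 0.001], [0.98, -0.201, 0.002], [0.002, 0.001, -1.0]]
force: [-0.8, 0.8, 0.1]
opening: 0.0547
grip_force: 0.0
```

```bash
python3 - <<'E'
from h import *
go((.518,.02,.26),80)
E
```

```text
t 21.75 eef [0.5252 0.1489 0.2639] head 78.4 F [-0.8  0.8  0.1] open 0.0547 grip 0.0 q [-61.7, 19.4, 53.0, 107.2, -17.6, 61.9, -13.5]
shift cm (tool now) [-12.77   1.88   0.37] shift after turn [-12.82   1.53   0.39] turn [ 0.0008 -0.0019 -0.028 ]
```

Move back toward −y to clear the view, then look.

Call:
arm_command([
  [[-3.2,0.5,0,0,0,0,5.5],[-3.2,0.5,0,0,0,0,5.5],[-3.2,0.5,0,0,0,0,5.5],[-3.2,0.4,0,0,0,0,5.5],[0,0,0,0,0,0,5.5]],
])

```text
time_s: 22.25
eef_pos: [0.5174, 0.0144, 0.2638]
tool_rot: [[0.212, 0.977, 0.001], [0.977, -0.212, -0.001], [-0.0, 0.001, -1.0]]
force: [0.4, -0.4, -0.1]
opening: 0.0552
grip_force: 0.0
```

```bash
python3 - <<'E'
from h import *
p,d=bot.snapshot("top");s,d=bot.snapshot("scene");np.savez("pics/s6.npz",p=p,s=s)
a=cv2.resize(p[183:228,150:195],None,fx=8,fy=8,interpolation=2);b=cv2.resize(s[155:185,185:235],None,fx=8,fy=8,interpolation=2);c=cv2.resize(p[170:250,140:280],None,fx=2.5,fy=2.5,interpolation=2)
o=np.zeros((600,780,3),np.uint8);o[:360,:360]=a;o[:240,370:770]=b;o[380:580,:350]=c;cv2.imwrite("pics/g5.png",o)
E
```

```text
(no output)
```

View pics/g5.png

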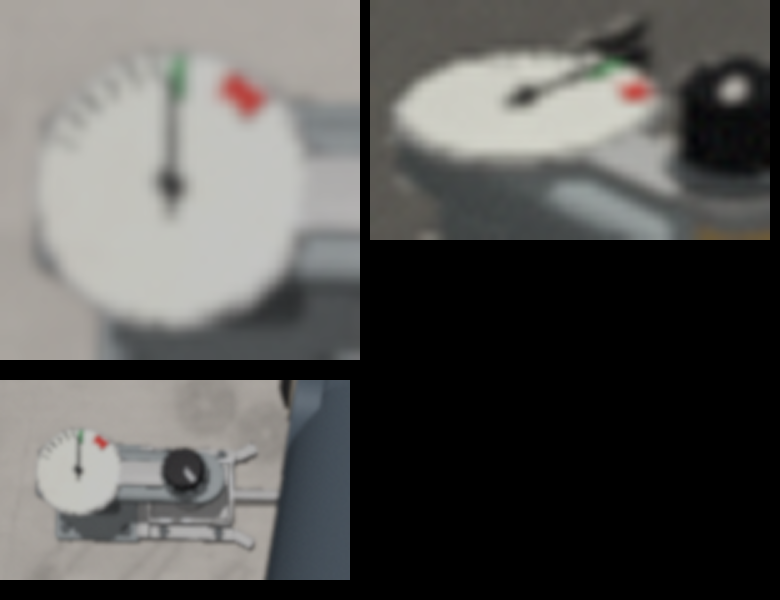

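The pointer runs from the hub (171,185) straight into the green mark (178,75), well clear of the red at (242,95). The mould is still home and the gripper is clear of everything, so I'll hand in.

```bash
python3 -c "
from plant import bot
print(bot.sign_off())"
```

```text
the job is handed in; nothing more can be done
None
```

The mould is home against the stop after about 1 s at 14–16 N, and the pointer stands on the green mark to within about 2° without having run into the red. The arm is clear of everything, and the job was handed in at about 22 s.

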